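# Centre the levelling foot on the scale pan and take the reading

## Task

The top-heavy levelling foot stands off-centre on the bench scale's small round pan. Nudge it gently with a fingertip, pushing low on its pad, until it stands upright in the middle of the pan (to within about 5 mm), without gripping, lifting or tipping it; then, with the foot left standing there, press the scale's round button all the way down and let go. Do not press the button before the foot is centred, and leave the spare foot, the bin and the wrench beside the scale where they are.

Things in the scene. Friction and masses are not known exactly. Their poses are not given: they have to be found in the camera images.
- foot: loose, top-heavy machine foot on the pan, 56 mm tall, about 0.2 kg: black round pad 36 mm across, 14 mm thick; steel stem 14 mm across up to 32 mm; steel hexagon nut 30 mm across to 52 mm; stub on top. Slides when pushed on the pad, topples when pushed higher. Origin: centre of the pad's underside; z up along the stem. Starts 13 to 20 mm off the pan's centre, any direction
- pan: the scale's round steel pan, fixed: a disc 72 mm across, 8 mm thick, with a flat top without rim, on a post 30 mm across. Origin: on the pan's axis, at the housing's top face; the flat top on which the foot stands is 22 mm above the origin (62 mm above the bench); z up. Its yaw means nothing
- scale: bench scale, fixed: grey flat housing 200 mm (its x) by 150 mm (its y), top face 40 mm above the bench. Origin: under its centre at bench height. The pan is 35 mm from the centre towards +x (far half); a flat display (green glass, black frame) (+y side) and the button (-y side) are on the near half, 70 mm towards -x. Turned by up to 0.4 rad
- button_top (a point): the centre of the top face of the scale's only button, when not pressed: a grey round cap 26 mm across in a black housing on the scale; it is pressed straight down
- button (a joint): the button's travel, 0 = up, 0.006 m = fully down; it springs back, fully down takes 4 N
- spare_foot: bystander: an equal levelling foot standing on the bench to the +y side of the scale, origin as for the foot on the pan; leave it alone
- bin: bystander: an open yellow plastic bin 110 by 90 mm, 50 mm high, on the bench to the -y side of the scale, origin under its centre; leave it alone
- wrench: bystander: a steel wrench 150 mm long lying on the bench beyond the scale (+x side), origin under its middle; leave it alone
Mind the look-alikes: they are no part of the job. What is shaped like the foot but yellow is not meant.

How it is judged:
On the way, in this order (a step that is already met when the one before it is completed fails the run):
1. the foot stands upright in the middle of the pan, let go (horizontal distance between foot and pan below 0.006 m and angle between foot's own z axis and vertical below 0.06 rad and z of foot in the frame of pan between 0.019 and 0.025 m and contact force between each of the arm, the fingers and foot below 0.05 N), for 0.3 s.
2. the button is pressed all the way down while the foot stands centred (value of joint button above 0.0048 m and horizontal distance between foot and pan below 0.006 m), for 0.05 s.
At the end, for the whole second after the job is handed in: the foot stands upright (within 0.06 rad) and at rest on the pan, its axis within 6 mm of the pan's axis; the button has sprung back up (travel under 1.5 mm) and the spare foot, bin and wrench are within 15 mm of where they stood (horizontal distance between foot and pan below 0.006 m and angle between foot's own z axis and vertical below 0.06 rad and z of foot in the frame of pan between 0.019 and 0.025 m and linear speed of foot below 0.01 m/s and value of joint button below 0.0015 m and distance of each of spare_foot, bin, wrench from where it was at the start of the episode below 0.015 m); the robot touches nothing.
It fails at once if the foot is tipped (over 0.3 rad) (angle between foot's own z axis and vertical above 0.3 rad).
It fails at once if the foot is lifted more than 8 mm off the pan, or knocked off it (z of foot in the frame of pan above 0.03 m or z of foot in the frame of pan below 0.012 m).
It fails at once if the foot is gripped or pushed hard: over 15 N from the gripper (contact force between any of the fingers, the arm and foot above 15 N).
It fails at once if the button is pressed (over 3 mm) while the foot is more than 8 mm off-centre (value of joint button above 0.003 m and horizontal distance between foot and pan above 0.008 m).
It fails at once if the spare foot, the bin or the wrench is moved more than 15 mm (distance of any of spare_foot, bin, wrench from where it was at the start of the episode above 0.015 m).
It also fails if it takes over 45 s, if anything falls off the work surface, if the arm or the gripper's body presses on something with over 40 N, if the wrist force passes 120 N, or if a joint passes its speed limit or range.

## Robot

A 7-joint arm with a two-finger parallel gripper is mounted at the origin on the work surface. World frame = base frame: x ahead of the robot, y to its left, z up, the work surface at z = 0. Lengths are in m, angles in rad, forces in N, time in s.
With the tool pointing down it reaches from about 0.375 to 0.925 m from the base axis. Payload 3.1 kg.
Tool frame: the origin (TCP) lies between the finger pads; the fingertips stand 22 mm ahead of it and the grasp point (between the pads) lies 3 mm ahead of it; z points along the fingers, y is the direction in which the jaws open and shut (so a half turn about z gives the same grasp; the last joint's range is limited). The gripper opens to 85 mm and grips with 20 to 120 N. Pads are 22 mm wide; open, the fingers measure 114 mm over their backs; the gripper's body (76 mm by 85 mm) begins 54 mm behind the grasp point. The pads swing forward as they close: fully open they stand 13 mm farther back than shut.
Start: joints at [-1.433, 0.383, 0.044, 1.598, -0.018, 1.161, -0.05], TCP at [0.152, 0.632, 0.253] pointing down, gripper open.
Joint ranges: [-2.61, 2.61], [-0.41, 2.15], [-1.48, 1.57], [0, 2.5], [-1.57, 4.71], [0.05, 1.97], [-2.85, 2.85]. Speed limits (rad/s): [2.79, 2.79, 3.14, 3.14, 3.14, 3.14, 3.14].

## Interface

Orientations are given as a rotation vector (axis times angle).
In Python, from station import env gives the robot as it stands.
- The arm moves only by the tool arm_command, never from a script. Its argument "plan" is a list that holds one entry, the list of rows, each a list of 7 numbers: the shift along the tool's x, y, z in m, then the turn, a rotation vector about the tool's x, y, z in rad, then the opening, from 0 (shut) to 1 (fully open). In form: [[[tx, ty, tz, ax, ay, az, claw], ...]]. A call has 1 to 12 rows; each row shifts and turns the pose as measured when the row begins, along the tool's axes as they then stand; what a row does not reach is not made up. A row lasts 1/10 s, in which the tool goes at most 50 mm and 8.59 degrees, less where a joint would pass 70% of its speed; a pose out of reach is approached as far as the arm can. A call is refused whole if a number of a shift passes 0.05 or a number of a turn 0.15, either way. A call with a gripper value outside its range is refused whole. The fingers move at their own pace and stop on an object; "force" is the grip in N (left out, the last holds). Time passes only in rows, so rows that do not move let the fingers close. It gives the time, the measured TCP pose, the force and the opening at its end, in the units of the state.
- env.get_state(): the state, without advancing time (a new reading comes with each control period).
- env.grab_frame(name): name is "scene" or "top"; returns a dict with "img" (480x640x3 uint8, red, green, blue), "mtx" (3x3 intrinsics, pixels), "extrinsics" (4x4, takes a point from world to camera coordinates). Camera axes: x right, y up, looking along -z (the intrinsics and any distortion apply to the point x, -y, -z); pixel columns grow to the right and rows downward; lengths in m; the calibration is good to about 2 mm. A picture is of the moment at which its call begins. There is no depth.
- env.sign_off(): hands the job in, once; it reports no verdict.
The state is a dict: "time": time; "joint_pos": joint angles; "joint_vel": joint speeds; "joint_efforts": joint torques, N m; "tool_pos": TCP position; "tool_rot": TCP orientation; "force": force on the tool from outside, world axes, zero at the start; "ft_torque": the same for the moment, N m; "gripper_width": finger opening in m.
Only numpy, scipy, OpenCV 4.12 (cv2) and the standard library are available. Lean on these libraries where they do the work, as an engineer would, in place of code of your own. Each camera call takes 0.05 s, during which the arm holds its last target.

## Working session

There is one attempt and no reset: what is moved stays moved. The work goes in short steps, Python scripts to look and compute and a tool call to move; the robot and the scene stay as the last step left them, time stands still between calls to the robot, and variables do not carry over. Pictures are saved under pics/ and viewed, and the job is handed in when it is done.

Besides the shell and the picture viewer there is one more tool, called after ">>>" as name(argument=value, ...) on one line, values as JSON. arm_command: Moves the arm, as the interface text tells. Its arguments: {"type":"object","properties":{"plan":{"type":"array","items":{"type":"array","items":{"type":"array","items":{"type":"number"}}}},"force":{"type":"number"}},"required":["plan"]}

```bash
mkdir -p pics; ls; python3 - <<'E'
from station import env
import cv2
s=env.get_state()
for k,v in s.items(): print(k,v)
for n in("scene","top"):
    f=env.grab_frame(n); cv2.imwrite(f"pics/{n}0.png",f["img"][:,:,::-1]); print(n,f["mtx"],f["extrinsics"],[k for k in f])
E
```

```text
pics
time 0.0
joint_pos [-1.43276947  0.3838086   0.04383025  1.59962098 -0.01789546  1.16118073
 -0.04988085]
joint_vel [-3.86310994e-05  4.78705702e-04 -4.28347017e-04 -1.45025499e-04
 -5.21206298e-04 -1.09108544e-03 -4.62003027e-05]
joint_efforts [ 1.64859007e-04 -4.33465004e+01  1.02444392e+00 -2.49514747e+01
  1.05490827e-02  1.12390451e-02  1.03626061e-05]
tool_pos [0.15166296 0.63113229 0.2518823 ]
tool_rot [-0.36939697 -3.11962927  0.00411529]
force [-0.32156994 -0.10122689 -0.37862345]
ft_torque [ 0.02213836 -0.06323226 -0.00149656]
gripper_width 0.08528894455093859
scene [[456.86314924   0.         317.48246873]
 [  0.         456.86314924 239.75902584]
 [  0.           0.           1.        ]] [[ 0.56417478  0.8254579  -0.01805767 -0.3746948 ]
 [-0.50479028  0.36215051  0.78360307  0.24024196]
 [ 0.65337094 -0.43297376  0.62099931 -1.20443893]
 [ 0.          0.          0.          1.        ]] ['img', 'mtx', 'extrinsics']
top [[444.42930278   0.         320.36289371]
 [  0.         444.42930278 245.23643676]
 [  0.           0.           1.        ]] [[ 0.02204263 -0.9996883  -0.01172284  0.02443635]
 [ 0.98013326  0.01929665  0.19739915 -0.62069268]
 [-0.1971114  -0.01584114  0.98025311 -0.63454417]
 [ 0.          0.          0.          1.        ]] ['img', 'mtx', 'extrinsics']
```

View pics/scene0.png

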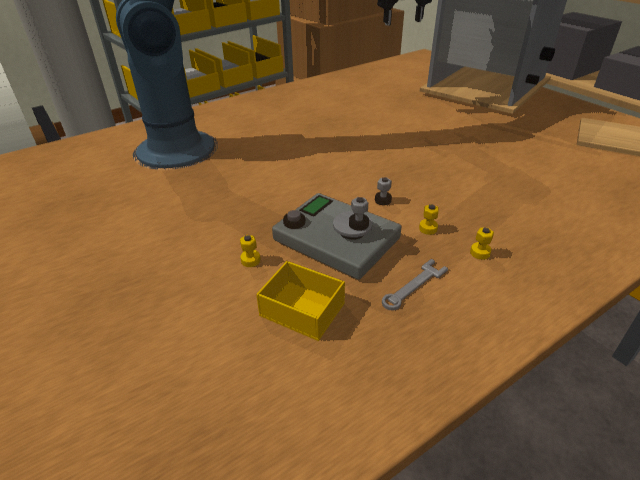

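View pics/top0.png

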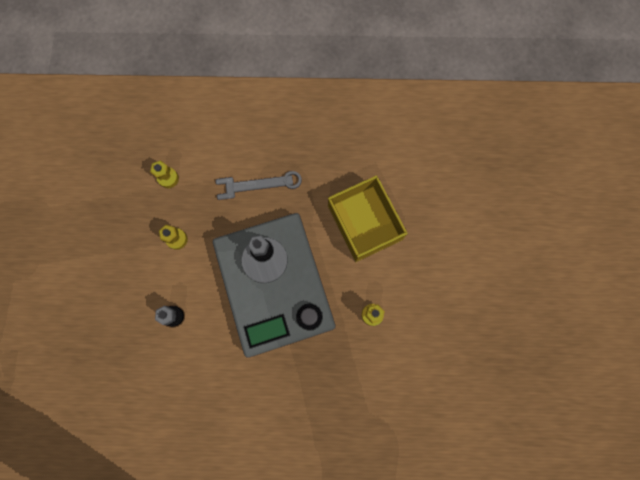

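The top view shows the scale with its corners near (214,238), (297,213), (334,330) and (248,356). The pan is near (264,260), the foot's nut near (260,244) and the button near (309,317). I'll zoom in on these.

```bash
cat > h.py <<'E'
import numpy as np, cv2
from station import env
def proj(f,P):
    E=f["extrinsics"];K=f["mtx"];p=E[:3,:3]@np.array(P,float)+E[:3,3]
    q=K@np.array([p[0],-p[1],-p[2]]);return q[:2]/q[2]
def ray(f,uv,z):
    E=f["extrinsics"];K=f["mtx"];d=np.linalg.inv(K)@[uv[0],uv[1],1];d=np.array([d[0],-d[1],-d[2]])
    R=E[:3,:3];c=-R.T@E[:3,3];d=R.T@d;return c+d*(z-c[2])/d[2]
def crop(f,name,x0,y0,x1,y1,s):
    im=f["img"][y0:y1,x0:x1,::-1]
    cv2.imwrite(name,cv2.resize(im,None,fx=s,fy=s,interpolation=cv2.INTER_NEAREST))
E
python3 - <<'E'
from h import *
t=env.grab_frame("top");s=env.grab_frame("scene")
for f in(t,s): print(-f["extrinsics"][:3,:3].T@f["extrinsics"][:3,3])
crop(t,"pics/t1.png",205,205,345,365,5*0.75);crop(t,"pics/t2.png",225,220,305,290,8);crop(s,"pics/s2.png",265,185,410,275,5)
c=[ray(t,p,0.04) for p in [(214,238),(297,213),(334,330),(248,356)]]
for a,b in zip(c,c[1:]+c[:1]): print(a,np.linalg.norm(a-b))
# steel pan / pad masks
im=cv2.cvtColor(t["img"],cv2.COLOR_RGB2GRAY)
print(im[225:285:3,238:292:3])
E
```

```text
[0.48274701 0.02635412 0.74482456]
[ 1.11961056 -0.29919941  0.55293529]
[0.63307968 0.2111312  0.04      ] 0.14107067877266088
[0.67772993 0.07731308 0.04      ] 0.1980216213649461
[0.49025882 0.0135389  0.04      ] 0.13865060673389915
[0.44793398 0.14557147 0.04      ] 0.19641030046791177
[[ 62  63  63  63  64  61  60  69  83  89  89  89  89  89  89  88  88  88]
 [ 64  63  62  63  72  83  88  89  89  90  89  89  88  89  88  89  90  89]
 [ 54  55  59  78  81  87  90  90  91  89  89  91  89  89  88  87  89  88]
 [ 61  61  60  61  61  60  64  71  81  88  89  88  88  89  88  88  87  87]
 [ 61  60  61  59  60  87  96 103  83  76  84  88  89  89  87  88  88  88]
 [ 60  60  60  59  76  80  57  86 107  73  75 105 102  86  87  88  88  88]
 [ 61  59  60  61 102  60  52  52 102 105  49  72 105 106  88  88  88  86]
 [ 61  61  61  69 104  83  51  53 104  95  44  24 104 106 105  90  87  88]
 [ 60  59  79  72  76 105 101 104 105  80  24  16  98 105 105 102  86  88]
 [ 65  59 103  78  42  84  96  90  89  58  17  15  99 105 105 104  92  89]
 [ 66  67 105 102  74  20  43  40  35  20  16  29 104 105 104 105  94  88]
 [ 66  78 102 102 104  81  18  16  15  14  20  96 106 104 104 105  96  88]
 [ 66  78 103 102 102 104  95  58  50  66 100 103 106 104 104 103  95  87]
 [ 65  78 103 100 101 102 104 100 100 102 103 101 105 104 104 104  90  88]
 [ 72  64 104 100 101 102 104 102 100 101 102 102 103 105 105 104  80  87]
 [ 95  68  94 101 101 100 102 104 100  99 102 102 101 106 104 100  87  88]
 [ 95  93  72 101  99 101 101 105 101 100 102 103 100 103 105  84  88  88]
 [ 95  96  95  84  98 102 102 102 102 100  99 102 101 101  87  88  89  89]
 [ 96  96  95  95  87  95 100 100 104 101  99 102  92  83  90  89  89  89]
 [ 96  96  96  96  95  89  87  82  85  89  80  84  89  89  90  88  88  88]]
```

View pics/t2.png

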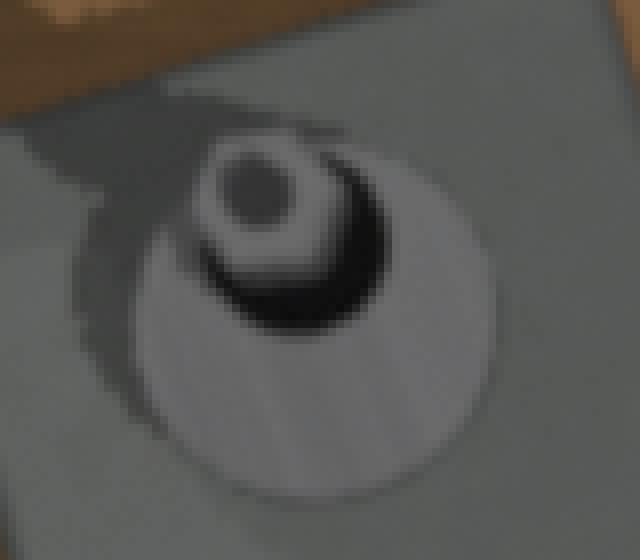

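View pics/s2.png

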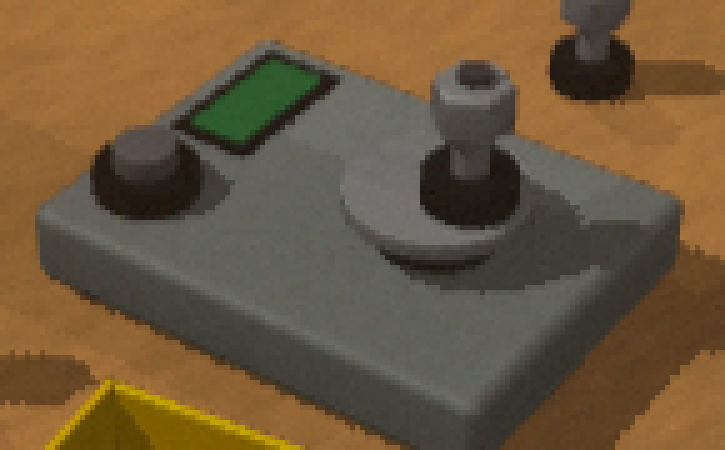

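View pics/t1.png

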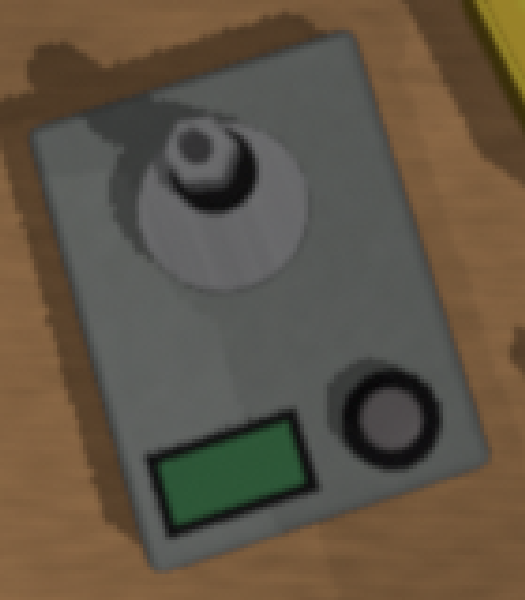

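The crops show the foot's pad near (262,253) px, at the upper edge of the pan. The pan spans columns 241–286, with its bottom edge at row 282. I'll fit the edges on known planes with known radii and cross-check against the scene view.

```bash
cat >> h.py <<'E'
from scipy.optimize import least_squares
def fitc(P,r):
    P=np.array(P)[:,:2];g=lambda c:np.hypot(*(P-c[:2]).T)-r
    o=least_squares(g,P.mean(0),loss="soft_l1",f_scale=.0007);return o.x,np.sqrt(np.mean(o.fun**2)) if 0 else np.std(g(o.x))
def edges(f,c,z,r,angs,lo,hi,thr_sign,thr=None):
    """radial edge search about world c on plane z, strongest step of the given sign (outward)"""
    g=cv2.cvtColor(f["img"],cv2.COLOR_RGB2GRAY).astype(np.float32);out=[]
    rs=np.arange(lo,hi,.00025)
    for a in angs:
        uv=np.array([proj(f,[c[0]+q*np.cos(a),c[1]+q*np.sin(a),z]) for q in rs],np.float32)
        v=cv2.remap(g,uv[None,:,0].copy(),uv[None,:,1].copy(),cv2.INTER_LINEAR)[0]
        d=thr_sign*(v[6:]-v[:-6]);i=d.argmax()
        if d[i]>8: out.append([c[0]+rs[i+3]*np.cos(a),c[1]+rs[i+3]*np.sin(a)])
    return out
E
python3 - <<'E'
from h import *
t=env.grab_frame("top");s=env.grab_frame("scene")
D=np.pi/180
pc=ray(t,(263.9,259.5),.062);print("pan guess",pc)
# top: image down=-x, image right=-y
A=np.arange(120,300,6)*D
for k in range(3):
    e=edges(t,pc,.062,.036,A,.030,.041,-1);c,sd=fitc(e,.036);print("pan top",c,sd,len(e));pc=np.r_[c,.062]
fc=ray(t,(261.5,251),.062)
for k in range(3):
    e=edges(t,fc,.062,.018,np.arange(150,300,8)*D,.012,.024,1);c,sd=fitc(e,.018);print("pad top",c,sd,len(e));fc=np.r_[c,.062]
# nut top hex centre
print("stub(z=.056+.062)",ray(t,(225+258/8-.5,220+188/8-.5),.118))
# scene: camera at +x,-y
for n,c0,r,z,lo,hi,sg,ang in(("pan",pc,.036,.062,.030,.041,-1,np.arange(-110,-20,5)),("pad",fc,.018,.062,.012,.024,1,np.arange(-110,-10,6))):
    c0=c0.copy()
    for k in range(3):
        e=edges(s,c0,z,r,ang*D,lo,hi,sg);c,sd=fitc(e,r);c0=np.r_[c,z]
    print(n,"scene",c,sd,len(e))
print("offset",fc[:2]-pc[:2],np.linalg.norm(fc[:2]-pc[:2]))
print("btn",ray(t,(205+390/3.75-.5,205+417/3.75-.5),.055), ray(s,(265+145/5,185+142/5),.055))
for z in(.05,.055,.06):print(z,ray(t,(205+390/3.75-.5,205+417/3.75-.5),z)[:2],ray(s,(265+146/5-.5,185+142/5-.5),z)[:2])
E
```

```text
pan guess [0.5956301  0.12493995 0.062     ]
pan top [0.59696267 0.12522455] 0.000468693782633275 25
pan top [0.59700363 0.12520187] 0.0004774816765016043 26
pan top [0.5969895  0.12529956] 0.0004404656941747965 26
pad top [0.61077579 0.12922852] 0.0003915184114134318 19
pad top [0.61057416 0.12942628] 0.0003956578380878256 19
pad top [0.61059219 0.12936   ] 0.00038620436409064204 19
stub(z=.056+.062) [0.61027416 0.12832241 0.118     ]
pan scene [0.59577914 0.12402894] 0.0006216292548097516 18
pad scene [0.60903212 0.12874983] 0.0007935578877258992 17
offset [0.01360269 0.00406043] 0.01419578060258301
btn [0.51080042 0.05327605 0.055     ] [0.50332615 0.0571837  0.055     ]
0.05 [0.51100376 0.05347119] [0.4953862 0.0611799]
0.055 [0.51080042 0.05327605] [0.50159201 0.05759714]
0.06 [0.51059708 0.05308092] [0.50779782 0.05401438]
```

The two views agree to about 1.5 mm. The pan is at about (0.5965, 0.125) and the foot is offset by about (+0.0136, +0.0041), or 14 mm. The button top is at about (0.5105, 0.053, 0.062). The plan is to shut the fingers and turn the tool so its x axis lies along the push direction (-0.957, -0.286).

>>> arm_command(plan=[[[0,0,0,0,0,-0.13,0],[0,0,0,0,0,-0.13,0],[0,0,0,0,0,-0.13,0],[0,0,0,0,0,-0.13,0],[0,0,0,0,0,0,0],[0,0,0,0,0,0,0],[0,0,0,0,0,0,0],[0,0,0,0,0,0,0]]], force=20)

```text
time: 1.1
tool_pos: [0.1517, 0.6311, 0.2518]
tool_rot: [0.466, -3.106, 0.004]
force: [-0.5, -0.0, 0.2]
gripper_width: -0.0001
```

```bash
cat >> h.py <<'E'
from scipy.spatial.transform import Rotation as Ro
def go(goal=None):
    s=env.get_state();R=Ro.from_rotvec(s["tool_rot"]).as_matrix()
    print("t",round(s["time"],2),"pos",s["tool_pos"].round(4) if hasattr(s["tool_pos"],"round") else s["tool_pos"]);print("R\n",R.round(3));print("F",np.round(s["force"],2),"grip",s["gripper_width"])
    if goal is not None: print("tool shift",(R.T@(np.array(goal)-s["tool_pos"])).round(4))
    return s,R
E
python3 - <<'E'
from h import *
go([.665,.146,.25])
E
```

```text
t 1.1 pos [0.1517 0.6311 0.2518]
R
 [[-0.956 -0.294 -0.   ]
 [-0.294  0.956 -0.003]
 [ 0.001 -0.003 -1.   ]]
F [-0.55 -0.01  0.19] grip -0.00012390505786365728
tool shift [-0.3483 -0.6144  0.003 ]
```

>>> arm_command(plan=[[[-0.022,-0.038,0,0,0,0,0],[-0.022,-0.038,0,0,0,0,0],[-0.022,-0.038,0,0,0,0,0],[-0.022,-0.038,0,0,0,0,0],[-0.022,-0.038,0,0,0,0,0],[-0.022,-0.038,0,0,0,0,0],[-0.022,-0.038,0,0,0,0,0],[-0.022,-0.038,0,0,0,0,0],[-0.022,-0.038,0,0,0,0,0],[-0.022,-0.038,0,0,0,0,0],[-0.022,-0.038,0,0,0,0,0],[0,0,0,0,0,0,0]]])

```text
time: 2.3
tool_pos: [0.5161, 0.2932, 0.2524]
tool_rot: [-0.461, 3.104, 0.005]
force: [0.0, -1.1, 0.0]
gripper_width: -0.0001
```

```bash
python3 - <<'E'
from h import *
go([.665,.146,.25])
E
```

```text
t 2.3 pos [0.5161 0.2932 0.2524]
R
 [[-0.957 -0.291  0.003]
 [-0.291  0.957  0.004]
 [-0.004  0.003 -1.   ]]
F [ 0.03 -1.1   0.04] grip -6.702724307266896e-05
tool shift [-0.0997 -0.1841  0.0024]
```

>>> arm_command(plan=[[[-0.022,-0.04,0,0,0,0,0],[-0.022,-0.04,0,0,0,0,0],[-0.022,-0.04,0,0,0,0,0],[-0.022,-0.04,0,0,0,0,0],[-0.012,-0.024,0,0,0,0,0],[0,0,0,0,0.1,0,0],[0,0,0,0,0.1,0,0],[0,0,0,0,0,0,0]]])

```text
time: 3.1
tool_pos: [0.665, 0.1468, 0.2517]
tool_rot: [0.424, -2.91, 0.039]
force: [-0.8, 0.2, -1.3]
gripper_width: -0.0002
```

```bash
python3 - <<'E'
from h import *
s,R=go([.665,.146,.25])
print("tip",s["tool_pos"]+R@[0,0,.022])
for n in("scene","top"):
    f=env.grab_frame(n);u=proj(f,s["tool_pos"]+R@[0,0,.022]);print(n,u)
    u=u.astype(int); x=max(0,u[0]-100);y=max(0,u[1]-90);crop(f,f"pics/{n}3.png",x,y,x+160,y+140,4);print(x,y)
E
```

```text
t 3.1 pos [0.665  0.1468 0.2517]
R
 [[-0.939 -0.285 -0.193]
 [-0.28   0.959 -0.055]
 [ 0.201  0.003 -0.98 ]]
F [-0.75  0.16 -1.27] grip -0.00024274352107755162
tool shift [-0.0001 -0.0008  0.0017]
tip [0.66079191 0.14564032 0.23014853]
scene [392.76853494 147.59323653]
292 57
top [230.66321925 183.50602693]
130 93
```

View pics/scene3.png

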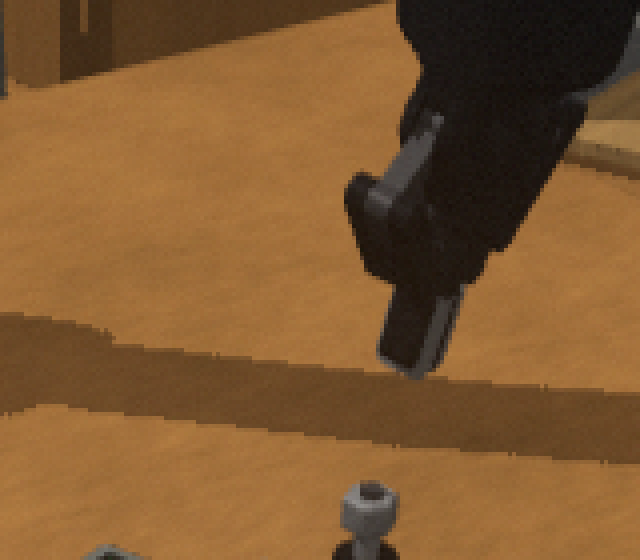

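View pics/top3.png

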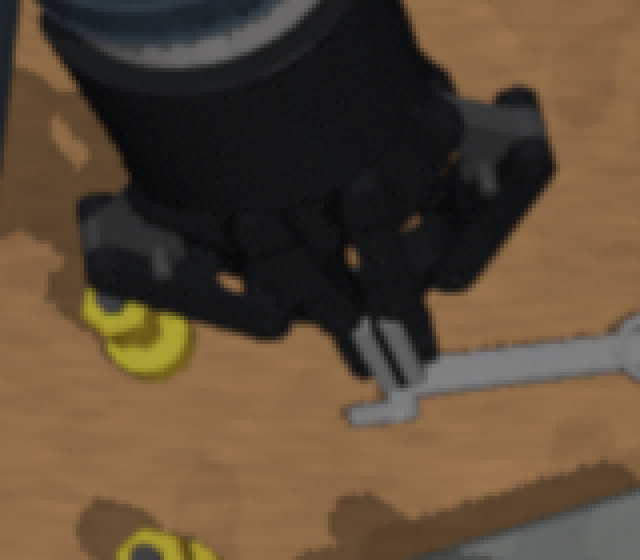

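The closed fingertip is about 18 mm wide and tilted with the tip leading, at about (393,148) in the scene view and (231,184) in the top view, matching the computed projection. Next I'll descend at a standoff behind the foot.

```bash
python3 - <<'E'
from h import *
s,R=go()
P=s["tool_pos"]+R@[.011,0,.022];print("P",P)
print("shift1",R.T@(np.array([.6483,.1405,.12])-P),"shift2",R.T@(np.array([.6483,.1405,.068])-P))
E
```

```text
t 3.2 pos [0.664  0.1472 0.253 ]
R
 [[-0.939 -0.286 -0.191]
 [-0.281  0.958 -0.053]
 [ 0.198  0.004 -0.98 ]]
F [-0.81 -0.54 -0.26] grip 5.711129733621454e-05
P [0.64947859 0.14295826 0.23362982]
shift1 [-0.02072081 -0.00244305  0.11173114] shift2 [-0.03102587 -0.00263739  0.16269945]
```

>>> arm_command(plan=[[[-0.005,-0.001,0.028,0,0,0,0],[-0.005,-0.001,0.028,0,0,0,0],[-0.005,0,0.028,0,0,0,0],[-0.005,0,0.028,0,0,0,0],[0,0,0,0,0,0,0],[0,0,0,0,0,0,0]]])

```text
time: 3.8
tool_pos: [0.6604, 0.1508, 0.1435]
tool_rot: [0.435, -2.928, 0.028]
force: [0.4, 0.2, 0.4]
gripper_width: -0.0002
```

```bash
python3 - <<'E'
from h import *
for i in range(2):
    s,R=go()
    P=s["tool_pos"]+R@[.011,0,.022];print("P",P)
    print("shift2",R.T@(np.array([.6483,.1405,.068])-P))
    f=env.grab_frame("scene")
crop(f,"pics/s4.png",300,100,460,240,5)
f=env.grab_frame("top");crop(f,"pics/t4.png",180,130,340,270,5)
E
```

```text
t 3.8 pos [0.6604 0.1508 0.1435]
R
 [[-0.941 -0.29  -0.176]
 [-0.287  0.957 -0.045]
 [ 0.181  0.008 -0.983]]
F [0.39 0.24 0.38] grip -0.0002487052344699209
P [0.64622591 0.14662425 0.12388223]
shift2 [-0.01032431 -0.00689485  0.05486804]
t 3.85 pos [0.6601 0.1509 0.1433]
R
 [[-0.94  -0.29  -0.177]
 [-0.287  0.957 -0.045]
 [ 0.182  0.008 -0.983]]
F [-1.24  0.07 -1.07] grip 0.0003736445041582854
P [0.64585102 0.14675184 0.12370684]
shift2 [-0.01065479 -0.00714262  0.05462411]
```

View pics/s4.png

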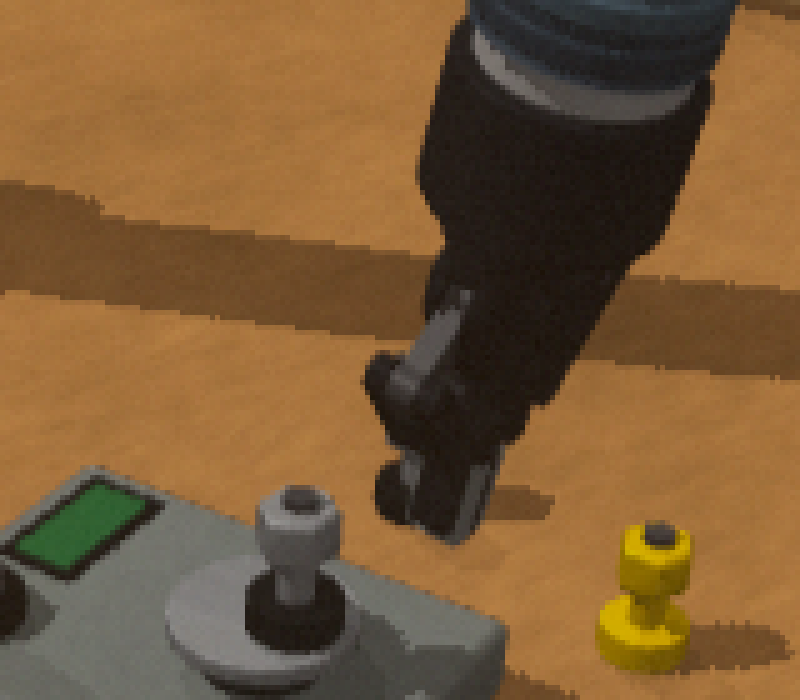

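View pics/t4.png

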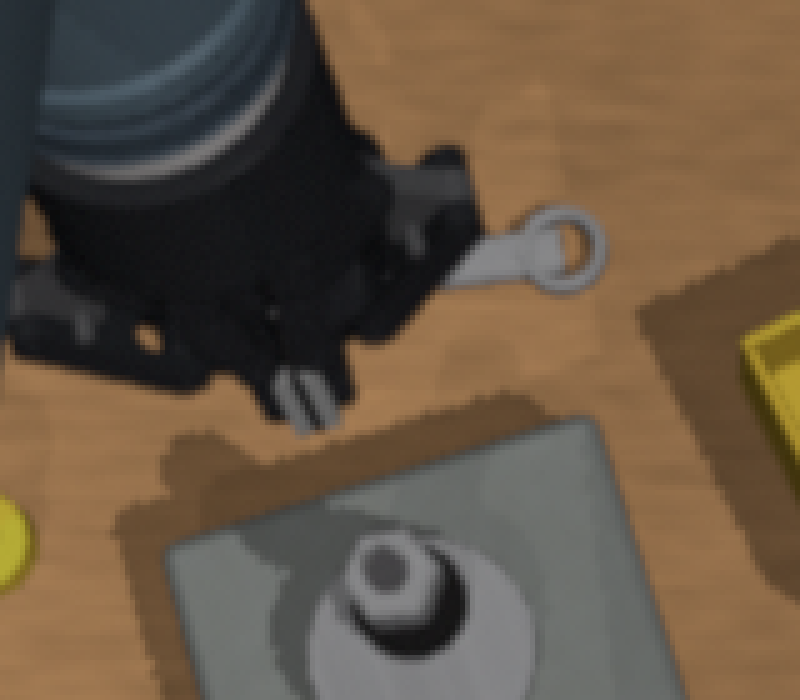

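The tip is clear behind the foot, with its front edge near (243,216) px in the top view. Continuing down with a side correction.

>>> arm_command(plan=[[[-0.003,-0.003,0.012,0,0.005,0,0],[-0.003,-0.002,0.012,0,0.005,0,0],[-0.003,-0.002,0.012,0,0.005,0,0],[-0.002,0,0.01,0,0,0,0],[0,0,0,0,0,0,0]]])

```text
time: 4.45
tool_pos: [0.6686, 0.1443, 0.0965]
tool_rot: [0.433, -2.921, 0.031]
force: [-0.6, -0.9, -0.7]
gripper_width: -0.0003
```

```bash
python3 - <<'E'
from h import *
f=env.grab_frame("top");s,R=go()
P=s["tool_pos"]+R@[.011,0,.022];print("P",P,proj(f,P))
print("shift2",R.T@(np.array([.6483,.1405,.068])-P))
print(R.T@[-.957,-.286,0],"align",np.array([.610,.129])+.018*np.array([.957,.286])-P[:2])
crop(f,"pics/t5.png",180,150,340,270,5)
E
```

```text
t 4.5 pos [0.6689 0.1442 0.0971]
R
 [[-0.94  -0.289 -0.182]
 [-0.285  0.957 -0.048]
 [ 0.188  0.007 -0.982]]
F [0.56 0.64 0.23] grip -2.4868598375099686e-05
P [0.65460407 0.14002049 0.07759393] [254.62549645 220.15474047]
shift2 [0.00398218 0.00221858 0.0105468 ]
[0.98096614 0.00304394 0.18799244] align [-0.02737807 -0.00587249]
```

View pics/t5.png

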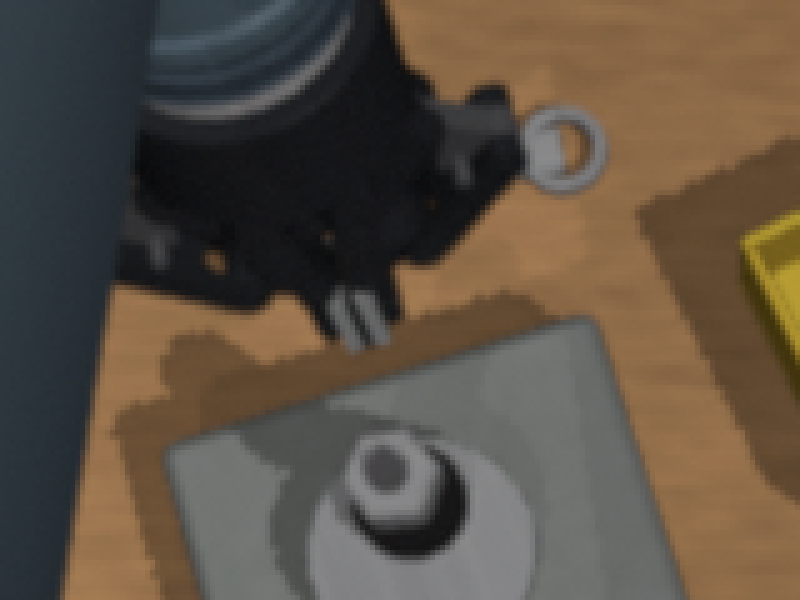

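The tip projects to (254.6,220.2), which matches the picture. Down to pushing height.

>>> arm_command(plan=[[[0.001,0.001,0.005,0,0,0,0],[0.001,0.001,0.005,0,0,0,0],[0,0,0,0,0,0,0]]])

```text
time: 4.8
tool_pos: [0.6647, 0.1453, 0.0872]
tool_rot: [0.433, -2.922, 0.031]
force: [-0.5, -0.2, -0.2]
gripper_width: -0.0
```

```bash
cat >>h.py <<'E'
PAN=np.array([.5965,.1247]); FOOT=np.array([.610,.129]); U=np.array([-.957,-.286])
def tip(n=4,foot=FOOT):
    L=[]
    for i in range(n):
        f=env.grab_frame("top");s=env.get_state();R=Ro.from_rotvec(s["tool_rot"]).as_matrix();L.append(s["tool_pos"]+R@[.011,0,.022])
    P=np.mean(L,0);d=foot-P[:2];print("t",s["time"],"P",P.round(4),"std",np.std(L,0).round(4),"gap",(d@U-.018).round(4),"lat(tool y)",(d@R[:2,1]).round(4),"F",np.round(s["force"],2))
    print("tool dir for U:",(R.T@np.r_[U,0]).round(3),"up",(R.T@[0,0,1]).round(3));return f,P,R
E
python3 - <<'E'
from h import *
tip()
E
```

```text
t 5.0 P [0.6511 0.1411 0.0684] std [0.0003 0.     0.0003] gap 0.0248 lat(tool y) 0.0003 F [-0.33 -0.15  0.18]
tool dir for U: [0.981 0.003 0.185] up [ 0.185  0.006 -0.983]
```

>>> arm_command(plan=[[[0.005,0,0.001,0,0,0,0],[0.005,0,0.001,0,0,0,0],[0.004,0,0.001,0,0,0,0],[0.003,0,0,0,0,0,0],[0.002,0,0,0,0,0,0],[0,0,0,0,0,0,0]]])

```text
time: 5.6
tool_pos: [0.6461, 0.139, 0.0903]
tool_rot: [0.432, -2.926, 0.031]
force: [-0.0, -0.9, 0.5]
gripper_width: -0.0001
```

```bash
python3 - <<'E'
from h import *
f,P,R=tip();print(proj(f,P));crop(f,"pics/t6.png",210,180,310,290,5)
f=env.grab_frame("scene");crop(f,"pics/s6.png",310,150,430,260,5);print(proj(f,P))
E
```

```text
t 5.8 P [0.6322 0.135  0.0706] std [0.0001 0.0001 0.0001] gap 0.0049 lat(tool y) 0.0007 F [-0.51 -0.8   0.92]
tool dir for U: [0.982 0.003 0.183] up [ 0.184  0.006 -0.983]
[257.83594429 235.29808819]
[369.68785424 225.41488944]
```

View pics/t6.png

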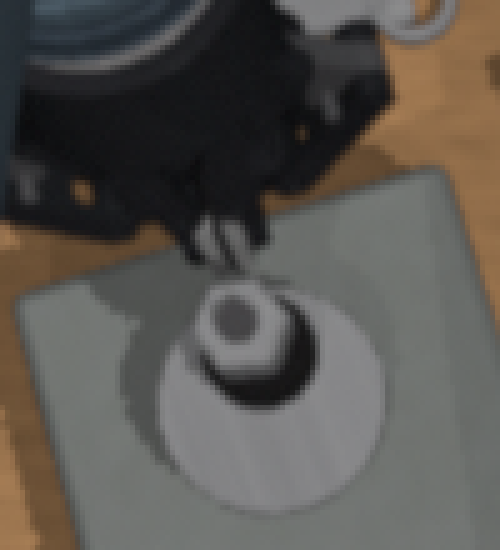

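View pics/s6.png

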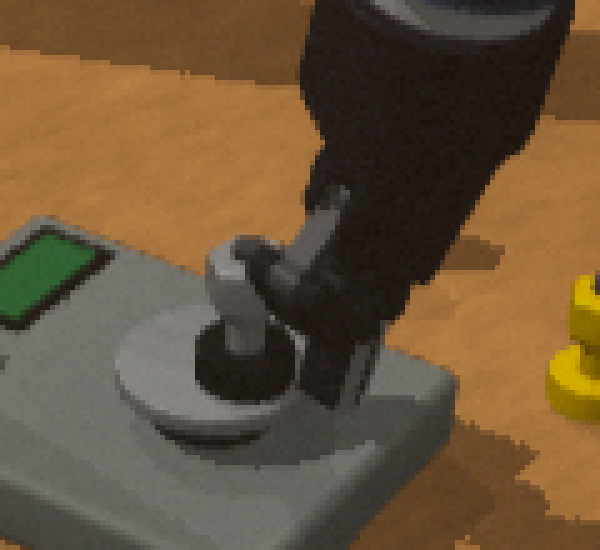

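The finger stands about 5 mm behind the pad at (258,235) px in the top view, and the knuckle passes beside the nut. I'll lower 2 mm and begin pushing slowly.

>>> arm_command(plan=[[[0,0.001,0.002,0,0,0,0],[0.002,0,0.001,0,0,0,0],[0.002,0,0.001,0,0,0,0],[0.002,0,0.0005,0,0,0,0],[0.002,0,0.0005,0,0,0,0],[0.002,0,0.0005,0,0,0,0],[0,0,0,0,0,0,0]]])

```text
time: 6.55
tool_pos: [0.6362, 0.1374, 0.0863]
tool_rot: [0.434, -2.929, 0.031]
force: [-0.6, -0.1, 0.1]
gripper_width: 0.0001
```

```bash
cat >>h.py <<'E'
D=np.pi/180
def meas(fc=None,pads=np.arange(150,300,8),png=None,N=3):
    t=env.grab_frame("top");s=env.grab_frame("scene")
    for n,f,pa in(("top",t,np.arange(150,300,8)),("scene",s,np.arange(-130,-30,6))):
        pc=np.array([.597,.125,.062]);c0=np.r_[fc,.062]
        pan=np.arange(120,300,6) if n=="top" else np.arange(-110,-20,5)
        for k in range(3): e=edges(f,pc,.062,.036,pan*D,.030,.041,-1);c,sp=fitc(e,.036);pc[:2]=c
        for k in range(4): e=edges(f,c0,.062,.018,pa*D,.012,.024,1);c,sd=fitc(e,.018);c0[:2]=c
        print(n,"pan",pc[:2].round(4),"foot",c.round(4),"sd",round(sp,5),round(sd,5),len(e),"off mm",((c-pc[:2])*1e3).round(1),np.hypot(*(c-pc[:2])).round(4))
    if png: crop(t,f"pics/t{png}.png",210,180,310,290,5);crop(s,f"pics/s{png}.png",310,150,430,260,5)
E
python3 - <<'E'
from h import *
f,P,R=tip();meas(P[:2]+.018*U,png=7)
E
```

```text
t 6.75 P [0.622  0.1332 0.0666] std [0.     0.     0.0001] gap -0.0053 lat(tool y) -0.0006 F [0.25 0.33 0.05]
tool dir for U: [0.982 0.003 0.181] up [ 0.181  0.006 -0.983]
top pan [0.5971 0.1253] foot [0.6074 0.1281] sd 0.00042 0.00036 19 off mm [10.3  2.8] 0.0107
scene pan [0.5957 0.1242] foot [0.6053 0.1277] sd 0.00062 0.00051 17 off mm [9.6 3.4] 0.0102
```

View pics/t7.png

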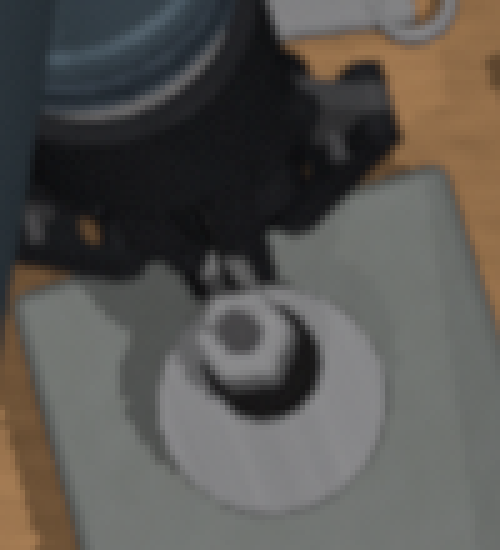

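View pics/s7.png

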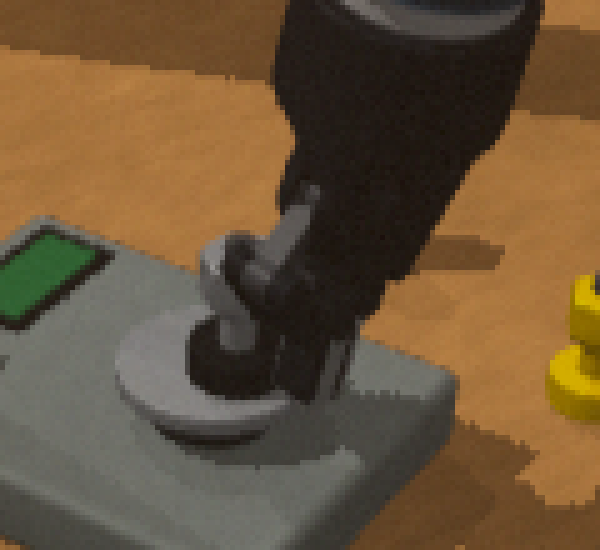

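The foot slides upright and the remaining offset is about 10.4 mm. Pushing 8 mm more.

>>> arm_command(plan=[[[0.0015,0,0,0,0,0,0],[0.0015,0,0,0,0,0,0],[0.0015,0,0.0003,0,0,0,0],[0.0015,0,0.0003,0,0,0,0],[0.0015,0,0.0003,0,0,0,0],[0,0,0,0,0,0,0]]])

```text
time: 7.45
tool_pos: [0.6292, 0.1353, 0.0866]
tool_rot: [0.434, -2.93, 0.03]
force: [1.3, 0.3, 0.3]
gripper_width: 0.0002
```

```bash
python3 - <<'E'
from h import *
f,P,R=tip(2);meas(P[:2]+.018*U,png=8)
E
```

```text
t 7.55 P [0.615  0.1312 0.0669] std [0. 0. 0.] gap -0.0126 lat(tool y) -0.0006 F [ 0.36 -0.3  -0.46]
tool dir for U: [0.983 0.003 0.18 ] up [ 0.18   0.006 -0.984]
top pan [0.597  0.1253] foot [0.6005 0.1262] sd 0.00047 0.00034 19 off mm [3.5 0.9] 0.0036
scene pan [0.596  0.1242] foot [0.5978 0.1257] sd 0.00064 0.00033 17 off mm [1.8 1.5] 0.0024
```

About 3 mm remains, so I'll push 2.5 mm more and then back off.

>>> arm_command(plan=[[[0.0012,0,0.0002,0,0,0,0],[0.0013,0,0.0002,0,0,0,0],[0,0,0,0,0,0,0]]])

```text
time: 7.95
tool_pos: [0.627, 0.1347, 0.0866]
tool_rot: [0.434, -2.931, 0.03]
force: [-0.1, 0.0, -1.2]
gripper_width: 0.0
```

```bash
python3 - <<'E'
from h import *
f,P,R=tip(2);meas(P[:2]+.018*U,png=9)
E
```

```text
t 8.05 P [0.6129 0.1306 0.067 ] std [0. 0. 0.] gap -0.0148 lat(tool y) -0.0006 F [-0.26  0.1   0.33]
tool dir for U: [0.983 0.003 0.179] up [ 0.179  0.006 -0.984]
top pan [0.597  0.1253] foot [0.5982 0.1252] sd 0.00045 0.0003 19 off mm [ 1.2 -0.1] 0.0012
scene pan [0.5955 0.1241] foot [0.5962 0.1248] sd 0.00056 0.0004 17 off mm [0.7 0.6] 0.0009
```

View pics/t9.png

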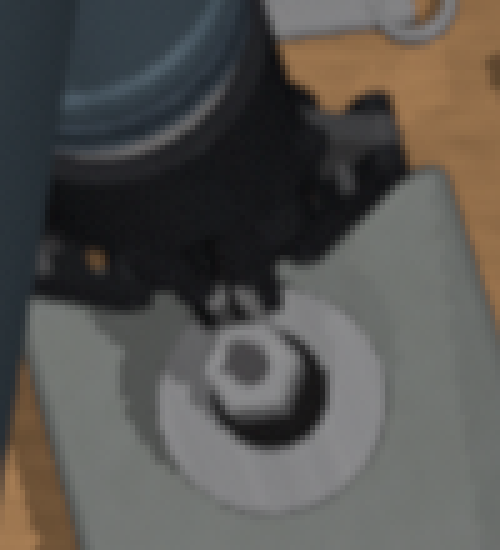

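View pics/s9.png

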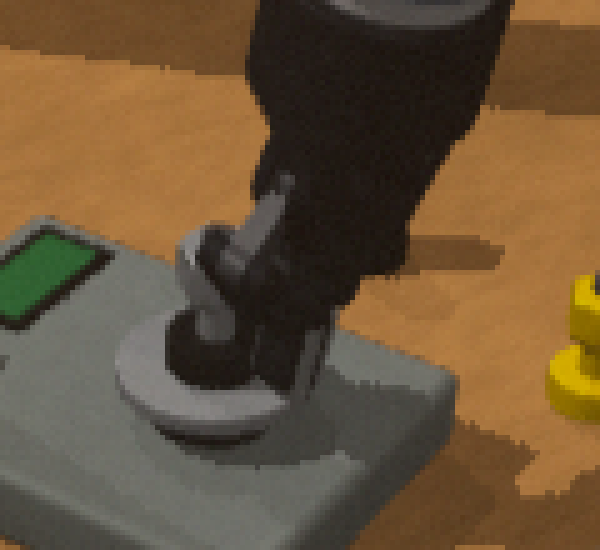

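Both views put the foot about 1 mm off centre and upright. I'll back off along the push line, then rise.

>>> arm_command(plan=[[[-0.003,0,0,0,0,0,0],[-0.008,0,-0.001,0,0,0,0],[-0.012,0,-0.002,0,0,0,0],[-0.015,0,-0.003,0,0,0,0],[0,0,-0.03,0,0,0,0],[0,0,-0.04,0,0,0,0],[0,0,-0.04,0,0,0,0],[0,0,-0.03,0,0,0,0],[0,0,0,0,-0.1,0,0],[0,0,0,0,-0.08,0,0],[0,0,0,0,0,0,0]]])

```text
time: 9.25
tool_pos: [0.6951, 0.1547, 0.2262]
tool_rot: [-0.461, 3.106, 0.008]
force: [-0.5, 0.1, -1.1]
gripper_width: -0.0001
```

```bash
python3 - <<'E'
from h import *
meas(np.array([.597,.125]),png=10)
go([.5105,.053,.2])
s=env.grab_frame("scene");t=env.grab_frame("top")
crop(s,"pics/sb.png",270,180,330,235,10);crop(t,"pics/tb.png",285,290,335,340,10)
E
```

```text
top pan [0.597  0.1253] foot [0.5982 0.1255] sd 0.00047 0.00035 19 off mm [1.2 0.2] 0.0012
scene pan [0.5958 0.1242] foot [0.5963 0.1246] sd 0.00065 0.00044 17 off mm [0.5 0.4] 0.0006
t 9.35 pos [0.6956 0.1554 0.2252]
R
 [[-0.957 -0.291 -0.002]
 [-0.291  0.957  0.004]
 [ 0.     0.005 -1.   ]]
F [ 0.12 -0.43  0.85] grip -0.00012563803700682183
tool shift [ 0.2069 -0.0441  0.025 ]
```

View pics/s10.png

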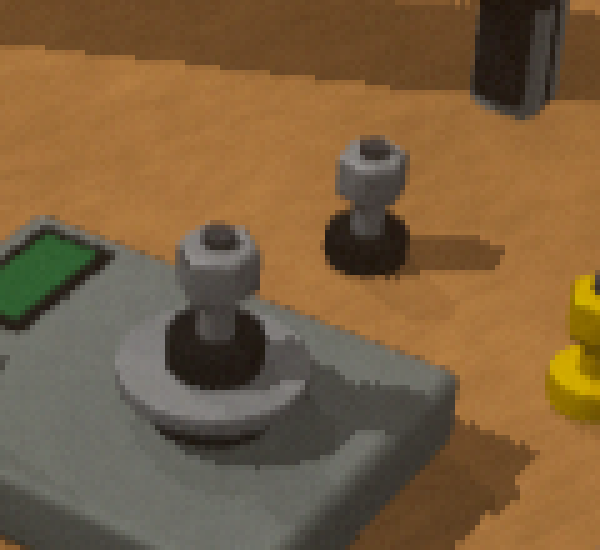

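View pics/sb.png

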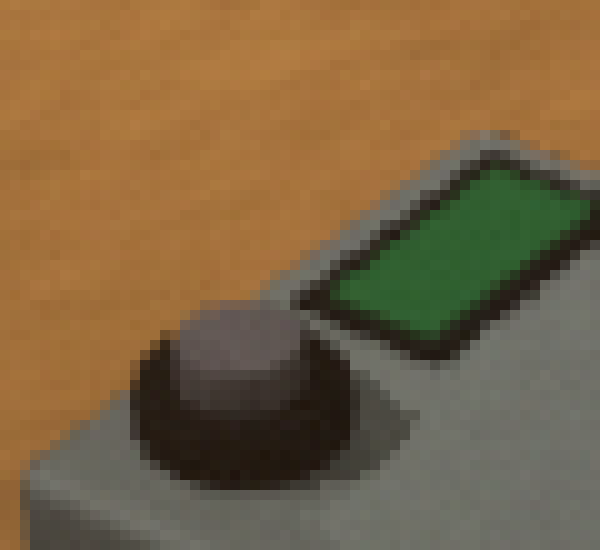

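View pics/tb.png

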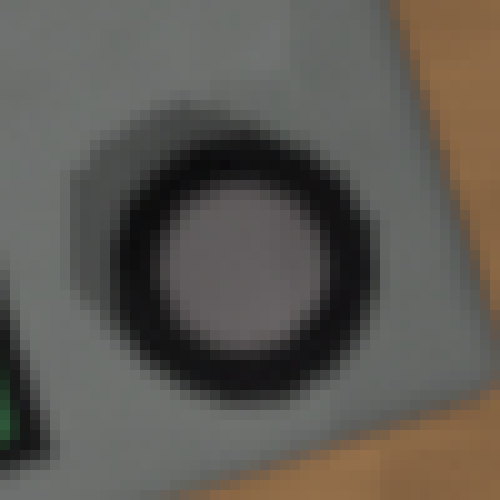

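The foot stands upright, about 1 mm off centre. The button cap is centred at (308.9,315.9) in the top view and its top face at about (293.5,213.5) in the scene view. Triangulating.

```bash
python3 - <<'E'
from h import *
t=env.grab_frame("top");s=env.grab_frame("scene")
for z in(.056,.058,.06,.062,.064):print(z,ray(t,(308.9,315.9),z)[:2],ray(s,(293.5,213.5),z)[:2])
b=ray(t,(308.9,315.9),.061)
s_,R=go(b+[0,0,.03+.022])
print(R.T@(b+[0,0,.12]-s_["tool_pos"]))
E
```

```text
0.056 [0.51047009 0.05261565] [0.50428803 0.05552488]
0.058 [0.5103896 0.0525394] [0.5067645  0.05409723]
0.06 [0.5103091  0.05246315] [0.50924097 0.05266958]
0.062 [0.51022861 0.0523869 ] [0.51171744 0.05124194]
0.064 [0.51014812 0.05231064] [0.51419391 0.04981429]
t 9.55 pos [0.6956 0.1556 0.2237]
R
 [[-0.957 -0.292 -0.003]
 [-0.292  0.957  0.004]
 [ 0.002  0.004 -1.   ]]
F [ 0.27 -0.93  1.4 ] grip -9.511155003787169e-05
tool shift [ 0.2071 -0.0451  0.1108]
[ 0.20724131 -0.04484093  0.04282295]
```

>>> arm_command(plan=[[[0.04,-0.009,0,0,0,0,0],[0.04,-0.009,0,0,0,0,0],[0.04,-0.009,0,0,0,0,0],[0.04,-0.009,0,0,0,0,0],[0.04,-0.009,0,0,0,0,0],[0,0,0,0,0,0,0]]])

```text
time: 10.15
tool_pos: [0.5109, 0.0518, 0.2163]
tool_rot: [0.466, -3.091, -0.001]
force: [0.6, -0.7, -0.3]
gripper_width: 0.0002
```

```bash
python3 - <<'E'
from h import *
go([.5103,.0525,.0605+.022+.02])
E
```

```text
t 10.15 pos [0.5109 0.0518 0.2163]
R
 [[-0.955 -0.295 -0.016]
 [-0.295  0.956 -0.002]
 [ 0.016  0.003 -1.   ]]
F [ 0.58 -0.7  -0.3 ] grip 0.00016381622994842947
tool shift [-0.0014  0.0005  0.1138]
```

>>> arm_command(plan=[[[0,0,0.035,0,-0.005,0,0],[0,0,0.035,0,-0.005,0,0],[0,0,0.025,0,-0.005,0,0],[0,0,0.015,0,0,0,0],[0,0,0,0,0,0,0]]])

```text
time: 10.65
tool_pos: [0.5145, 0.0528, 0.1043]
tool_rot: [-0.466, 3.103, 0.006]
force: [-0.3, 0.5, -0.5]
gripper_width: -0.0
```

```bash
python3 - <<'E'
from h import *
f=env.grab_frame("scene");t=env.grab_frame("top")
s,R=go([.5103,.0525,.0605+.022]);P=s["tool_pos"]+R@[0,0,.022];print("tip",P,proj(f,P))
crop(f,"pics/s11.png",250,150,370,240,6);crop(t,"pics/t11.png",230,230,360,350,5)
E
```

```text
t 10.75 pos [0.5163 0.053  0.1064]
R
 [[-0.956 -0.294  0.008]
 [-0.294  0.956  0.005]
 [-0.009  0.003 -1.   ]]
F [-0.09 -0.13  0.87] grip 5.2565396643689514e-05
tool shift [0.006  0.0012 0.0239]
tip [0.5164205  0.05310892 0.08443936] [295.10303335 204.32725518]
```

View pics/s11.png

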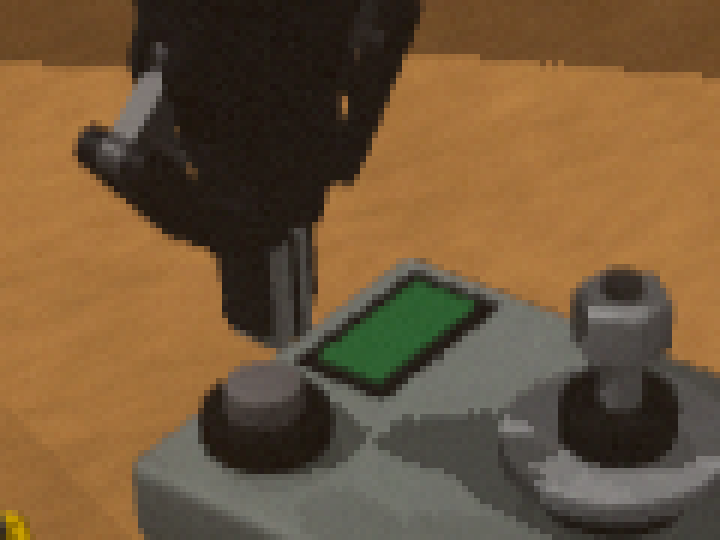

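View pics/t11.png

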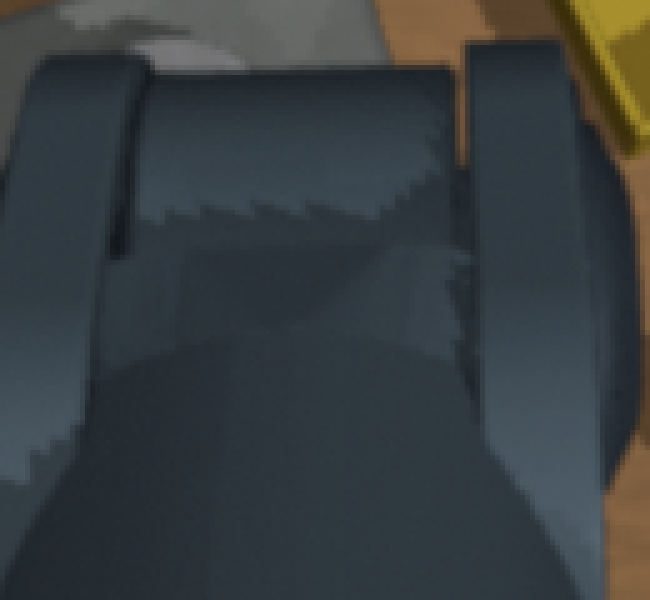

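The scene view shows the tip at (295,204) px, 24 mm above the cap and 6 mm too far out; the arm hides the button in the top view. Correcting and descending close.

>>> arm_command(plan=[[[0.003,0.001,0.003,0,0,0,0],[0.003,0,0.003,0,0,0,0],[0,0,0.004,0,0,0,0],[0,0,0.004,0,0,0,0],[0,0,0,0,0,0,0]]])

```text
time: 11.25
tool_pos: [0.514, 0.0532, 0.0954]
tool_rot: [-0.464, 3.09, 0.008]
force: [0.2, -0.7, 0.3]
gripper_width: 0.0002
```

```bash
python3 - <<'E'
from h import *
f=env.grab_frame("scene")
s,R=go([.5103,.0525,.0605+.022]);P=s["tool_pos"]+R@[0,0,.022];print("tip",P,proj(f,P))
E
```

```text
t 11.3 pos [0.5142 0.0532 0.0956]
R
 [[-0.956 -0.294  0.016]
 [-0.294  0.956  0.008]
 [-0.018  0.003 -1.   ]]
F [-0.27 -0.15  0.61] grip 0.0001244929477992993
tool shift [0.0042 0.0005 0.0131]
tip [0.51460653 0.05335423 0.07362668] [294.976894   208.69779078]
```

>>> arm_command(plan=[[[0.003,0,0.002,0,0.01,0,0],[0.002,0,0.003,0,0.006,0,0],[0,0,0.003,0,0,0,0],[0,0,0,0,0,0,0]]])

```text
time: 11.7
tool_pos: [0.5094, 0.0517, 0.0872]
tool_rot: [-0.467, 3.106, 0.004]
force: [-0.6, -0.2, 1.3]
gripper_width: 0.0
```

```bash
python3 - <<'E'
from h import *
f=env.grab_frame("scene")
s,R=go([.5103,.0525,.0605+.022]);P=s["tool_pos"]+R@[0,0,.022];print("tip",P,proj(f,P));crop(f,"pics/s12.png",250,150,370,240,6)
E
```

```text
t 11.75 pos [0.5095 0.0517 0.0873]
R
 [[-0.956 -0.294  0.   ]
 [-0.294  0.956  0.003]
 [-0.001  0.003 -1.   ]]
F [-0.17  0.26 -0.08] grip 0.00024302777645362076
tool shift [-0.001   0.0005  0.0048]
tip [0.50950319 0.0517254  0.06533078] [293.00107538 211.39788072]
```

View pics/s12.png

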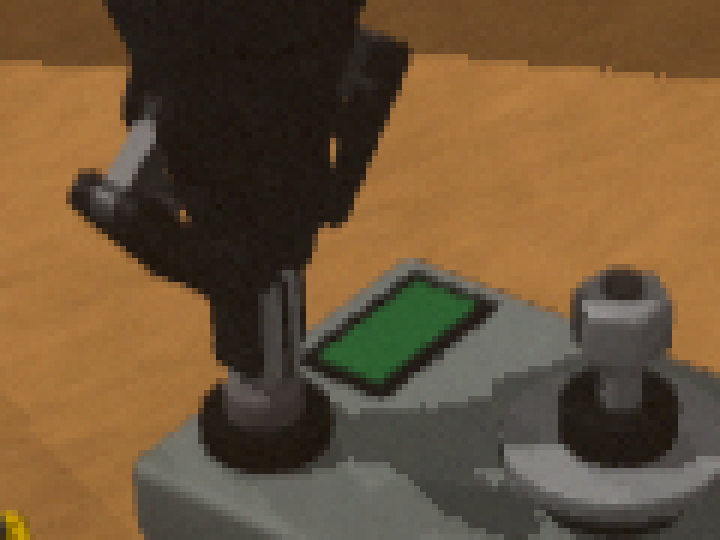

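The tip stands over the cap at (293,211) px, about 5 mm above it. Pressing in small steps while watching the force.

>>> arm_command(plan=[[[0,0,0.002,0,0,0,0],[0,0,0.002,0,0,0,0],[0,0,0.002,0,0,0,0],[0,0,0.002,0,0,0,0]]])

```text
time: 12.15
tool_pos: [0.5098, 0.0517, 0.0795]
tool_rot: [-0.467, 3.106, 0.005]
force: [-0.2, -0.7, 3.9]
gripper_width: -0.0001
```

>>> arm_command(plan=[[[0,0,0.002,0,0,0,0],[0,0,0.002,0,0,0,0]]])

```text
time: 12.35
tool_pos: [0.51, 0.0517, 0.0777]
tool_rot: [0.466, -3.106, -0.007]
force: [-8.5, -0.7, 26.1]
gripper_width: 0.0001
```

>>> arm_command(plan=[[[0,0,0.002,0,0,0,0]]])

```text
time: 12.45
tool_pos: [0.51, 0.0517, 0.0778]
tool_rot: [0.465, -3.104, -0.008]
force: [-6.4, -1.0, 19.7]
gripper_width: 0.0
```

```bash
python3 - <<'E'
from h import *
f=env.grab_frame("scene");go()
crop(f,"pics/s13.png",250,150,370,240,6)
E
```

```text
t 12.5 pos [0.51   0.0517 0.0778]
R
 [[-0.956 -0.293 -0.003]
 [-0.293  0.956  0.005]
 [ 0.002  0.006 -1.   ]]
F [-7.   -0.57 17.51] grip -8.265043207314369e-06
```

View pics/s13.png

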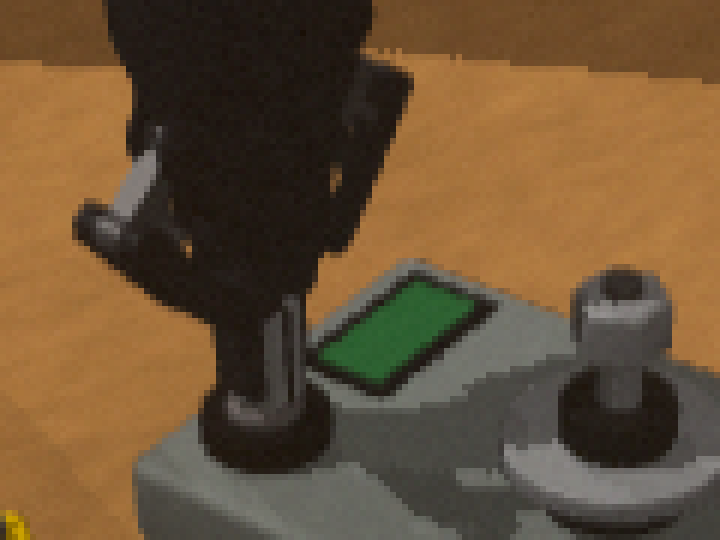

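The cap is sunk nearly flush with its housing and 17–26 N was felt against 4 N needed, so it is bottomed. Releasing upward.

>>> arm_command(plan=[[[0,0,-0.006,0,0,0,0],[0,0,-0.015,0,0,0,0],[0,0,-0.03,0,0,0,0],[0,0,-0.04,0,0,0,0],[0,0,-0.04,0,0,0,0],[0,0,-0.04,0,0,0,0],[0.04,0,-0.02,0,0,0,0],[0.04,0,0,0,0,0,0],[0,0,0,0,0,0,0],[0,0,0,0,0,0,0]]])

```text
time: 13.5
tool_pos: [0.4333, 0.0271, 0.2762]
tool_rot: [-0.465, 3.104, 0.009]
force: [0.2, 0.3, 0.1]
gripper_width: -0.0003
```

```bash
python3 - <<'E'
from h import *
meas(np.array([.597,.125]));go()
f=env.grab_frame("scene");crop(f,"pics/s14.png",220,150,480,320,3)
E
```

```text
top pan [0.597  0.1254] foot [0.5981 0.1252] sd 0.00043 0.00035 19 off mm [ 1.1 -0.1] 0.0012
scene pan [0.5959 0.1243] foot [0.5963 0.1247] sd 0.00064 0.00043 17 off mm [0.4 0.5] 0.0006
t 13.6 pos [0.4332 0.027  0.2754]
R
 [[-0.956 -0.293 -0.001]
 [-0.293  0.956  0.005]
 [-0.001  0.005 -1.   ]]
F [0.3  0.12 0.41] grip -6.117196145405041e-05
```

View pics/s14.png

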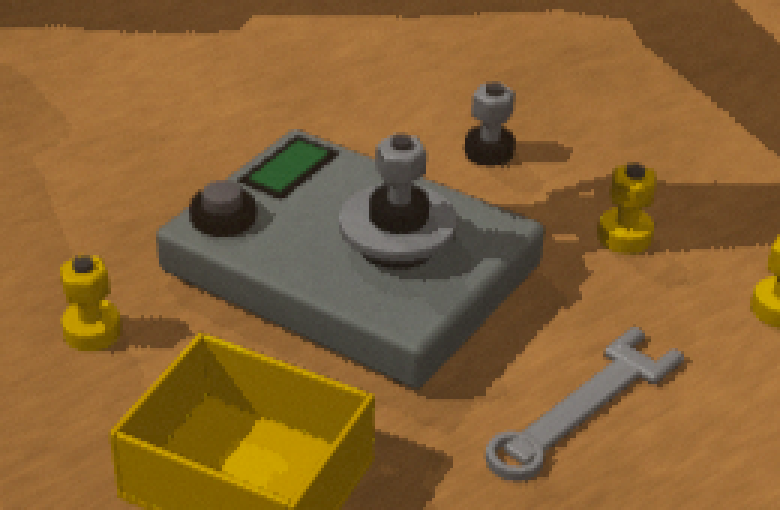

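The button is back up at about (294,214) px, the foot stands centred and upright, the bystanders look unmoved, and the robot is clear. Handing in.

```bash
python3 -c "
from station import env
print(env.sign_off())"
```

```text
the job is handed in; nothing more can be done
None
```

The foot now stands upright in the middle of the pan, and I pressed the button fully and let it spring back. The job is handed in; sign-off reports no verdict. It took about 14 s of the 45 s allowed.

- **Centring:** I shut the fingers, tilted the tip forward and pushed low on the pad (about 5 mm above the pan) in small steps, from about 14 mm off-centre. After letting go, and again after the button press, both cameras put the foot about 1 mm off the pan's axis (top view 1.2 mm, scene view 0.6 mm).
- **Button:** I pressed it until it stopped, feeling 17–26 N where 4 N is enough. The picture showed the cap sunk nearly flush while pressed, and up again after release.
- **Bystanders:** the spare foot, bin and wrench look unmoved in the last picture. I judged that by eye and did not measure it.
- **Disagreements:** the two cameras differed by 1–2 mm in absolute position, about the stated calibration error. They agreed better on the offset between foot and pan, which is what I steered by.

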